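Third hand for an exhaust stack

TASK

Take the plain tubular exhaust stack out of the plywood rack, set its tapered foot into the open spring-mounted collar on the model-aircraft engine, flange down square on the collar, and push it straight down with a steady force of about 10 N, without ramming it, so that the collar sinks about half of its travel, level with the finished one on the other cylinder. The mechanic will fasten it while you hold: finish while still gripping the stack and pressing it down like that, and leave all the other things where they are.

Things in the scene. Friction and masses are not known exactly. Their poses are not given: they have to be found in the camera images.
- stack_center (a point): Centre (half-way up, on the axis) of the loose exhaust stack, bare aluminium, 95 mm tall, z up its axis: 47.5 mm above the tip of its foot, 23.5 mm above the flange's underside, 47.5 mm below its top. Grip the 28 mm tube here from above. At the start it stands upright in one of the rack's three holes
- stack: The same stack (0.1 to 0.21 kg), origin at the lower tip of its foot, z up its axis. From the bottom: tapered foot 24 mm tall (diameter 18 mm at the tip, 26 mm at the top), flange 44 mm in diameter and 5 mm thick, then a straight tube 28 mm in diameter and 66 mm tall with a dark bore in its top end
- rack: Fixed plywood block 90 x 230 x 34 mm, origin at the centre of its underside, long side along its y. Three 31 mm through holes at y = -75, 0 and +75 mm hold the stack, the silencer and the plug in any order, flanges resting on its top, feet 24 mm deep in the holes
- engine: Fixed flat-twin engine, bare finned aluminium, on a plywood base 160 x 250 x 18 mm; origin at the centre of the base's underside, z up, cylinders along its y, shaft to its +x. A steel collar stands over each cylinder, at y = +60 and -60 mm. The +60 one is finished: an identical stack is fixed in it (collar top 128.5 mm, stack top 199.5 mm above the table). The -60 one is open and sprung
- collar_mouth (a point): Centre of the mouth (top rim) of the open collar, an upright steel ring of 52 mm outer and 29 mm inner diameter, 30 mm tall, open right through; z up. It is 138 mm above the table when free and sinks with the collar. With the stack seated (flange on the rim) the stack's centre is 23.5 mm above it
- collar (a joint): How far the open collar has been pushed straight down on its springs, in m: 0 free, 0.018 at the bottom stop. It starts to move at a load of 4 N, then takes 0.6 N more for every mm (10 N at 10 mm, 14.8 N at the stop)
- silencer: Loose silencer can, aluminium, 50 mm diameter body with a short nozzle on top, 95 mm tall; same tapered foot (24 mm) and 44 mm flange as the stack, foot in a hole of the rack; origin at the lower tip of the foot, z up. Not to be moved
- plug: Loose blanking plug, aluminium, with a small 18 mm diameter knob, 49 mm tall; same tapered foot (24 mm) and 44 mm flange as the stack, foot in a hole of the rack; origin at the lower tip of the foot, z up. Not to be moved
- screwdriver: Loose screwdriver lying on the table to the right of the engine, origin under its middle. Not to be moved
- wheel: Loose model wheel lying flat beyond the engine, 84 mm diameter, 22 mm thick, origin at the centre of its underside. Not to be moved
- spinner: Loose aluminium nose cone, 64 mm diameter, 60 mm tall, origin at the centre of its underside. Not to be moved
- jar: Loose glass jar with steel cap, 60 mm diameter, 75 mm tall, origin at the centre of its underside. Not to be moved
- wrench: Loose wrench lying flat to the left of the rack, origin under its middle. Not to be moved
Not all that is in view belongs to the job. What is shaped like the stack but red is not meant. Several things have the shape of the rack; the one meant has the colours described above.

How it is judged:
By the outcome, as a careful person would: the job done as asked, in the order asked, and still so for the second after the job is handed in, while the arm keeps its last pose, push and grip.
It also fails if it takes over 51 s, if anything falls off the work surface, if the arm or the gripper's body presses on something with over 40 N, if the wrist force passes 120 N, or if a joint passes its speed limit or range.

ROBOT

A 6-joint arm with a two-finger parallel gripper is mounted at the origin on the work surface. World frame = base frame: x ahead of the robot, y to its left, z up, the work surface at z = 0. Lengths are in mm, angles in rad, forces in N, time in s.
With the tool pointing down it reaches from about 425 to 1125 mm from the base axis. Payload 14.9 kg.
Tool frame: the origin (TCP) lies between the finger pads; the fingertips stand bot.nose_length ahead of it and the grasp point (between the pads) lies 8 mm behind it (bot.nose_length is the distance from the TCP to the fingertips, in mm); z points along the fingers, y is the line along which they close (so a half turn about z gives the same grasp; the last joint's range is limited). The gripper opens to 91 mm and grips with 3 to 60 N. Pads are 32 mm wide; open, the fingers measure 118 mm over their backs; the gripper's body (76 mm by 178 mm) begins 60 mm behind the grasp point.
Start: joints at [-1.234, 0.379, 1.734, -0, 1.028, -0.033], TCP at [252.997, -652.695, 224.932] pointing down, gripper open.
Joint ranges: [-2.77, 2.77], [-0.74, 2.19], [0, 2.66], [-1.06, 4.2], [0.31, 2.87], [-3.08, 3.08]. Speed limits (rad/s): [1.89, 1.89, 2.39, 3.14, 3.14, 3.14].

INTERFACE

Orientations are given as a unit quaternion [x, y, z, w].
In Python, from cell import monitor, vision, workorder, bot gives the robot as it stands.
- The arm moves only by the tool carry_out, never from a script. Its argument "plan" is a list of rows, each a list of 3 entries, a list of its own where there are three numbers: the opening in per cent of the stroke, from 0 (shut) to 100 (fully open), then the shift along the tool's x, y, z in units of 30 mm (1.0 is 30 mm), then the turn about the tool's z in degrees. A call has exactly 10 rows; each row shifts and turns the commanded pose from where the row before left it, along the tool's axes as they then stand; what a row does not reach is not made up. A row lasts 1/8 s, in which the tool goes at most 62.5 mm and 10.7 degrees, less where a joint would pass 70% of its speed; a pose out of reach is approached as far as the arm can. A call is refused whole if a number of a shift passes 1 or a number of a turn 10.7, either way. A call with a gripper value outside its range is refused whole. The fingers move at their own pace and stop on an object; "force" is the grip in N (left out, the last holds). Time passes only in rows, so rows that do not move let the fingers close, or fill a call up. It gives the time, the measured TCP pose, the force, the opening and the grip force at its end, in the units of the state.
- monitor.sense(): the state, without advancing time (a new reading comes with each control period).
- vision.capture(name): name is "scene" or "top" or "wrist"; returns the picture (384x512x3 uint8, blue, green, red); there is no depth.
- vision.camera_params(name): a dict with "intrinsics" (3x3 intrinsics, pixels), "k1" (the pictures are not rectified: a ray, as slopes to the right and down, at radius r is drawn at 1 + k1 r^2 times it, then the intrinsics apply), "rvec" (rotation vector, rad) and "tvec" (3), from world to camera coordinates, as OpenCV has them. Camera axes: x right, y down, z forward; pixel columns grow to the right and rows downward; lengths in mm; the calibration is good to about 2 mm. A picture is of the moment at which its call begins: read the wrist's pose just before it. camera_params takes no time and is no camera call; for the wrist camera it gives the pose at the moment of the call.
- workorder.finish_job(): hands the job in; it is judged then, once.
The state is a dict: "time": time; "qpos": joint angles; "dq": joint speeds; "tau": joint torques, N m; "tcp_pos": TCP position; "tool_rot": TCP orientation; "force": force on the tool from outside, world axes, zero at the start; "ft_torque": the same for the moment, N m; "gripper_width": opening from 0.0 (shut) to 1.0 (fully open); "finger_force": force on a finger pad.
Only numpy, scipy, OpenCV 4.12 (cv2) and the standard library are available. Lean on these libraries where they do the work, as an engineer would, in place of code of your own. Each camera call takes 0.05 s, during which the arm holds its last target. There are 200 camera calls.

## Working session

There is one attempt and no reset: what is moved stays moved. The work goes in short steps, Python scripts to look and compute and a tool call to move; the robot and the scene stay as the last step left them, time stands still between calls to the robot, and variables do not carry over. Pictures are saved under pics/ and viewed, at most 10 in all, crops included, and the job is handed in when it is done.

Besides the shell and the picture viewer there is one more tool, called after "Call:" by a JSON object that holds its "method" and its "body". carry_out: Moves the arm, as the interface text tells. Its arguments: {"type":"object","properties":{"plan":{"type":"array","items":{"type":"array"}},"force":{"type":"number"}},"required":["plan"]}

```bash
mkdir -p pics
cat > h.py <<'E'
import numpy as np, cv2
from cell import monitor, vision, workorder, bot
def P(n):
    c=vision.camera_params(n); K=np.array(c["intrinsics"],float); R=cv2.Rodrigues(np.array(c["rvec"],float))[0]; t=np.array(c["tvec"],float).ravel()
    return K,float(c["k1"]),R,t
def ray(p,uv):
    K,k1,R,t=p; d=np.linalg.solve(K,[uv[0],uv[1],1.])[:2]; x=d.copy()
    for _ in range(30): x=d/(1+k1*(x@x))
    return -R.T@t, R.T@np.array([x[0],x[1],1.])
def plane(p,uv,z):
    o,d=ray(p,uv); return o+d*(z-o[2])/d[2]
def proj(p,X):
    K,k1,R,t=p; c=R@np.asarray(X,float)+t; x=c[:2]/c[2]; x=x*(1+k1*(x@x)); return (K@[x[0],x[1],1])[:2]
E
python3 - <<'E'
from h import *
for n in("scene","top"):
    cv2.imwrite(f"pics/{n}0.png",vision.capture(n)); p=P(n); print(n,-p[2].T@p[3],p[0][0,0],p[1])
s=monitor.sense();print(s,bot.nose_length)
E
```

```text
scene [1428.41436806  407.55705381  914.97826136] 408.3860888747246 -0.04798030419041151
top [ 358.61310249   10.4816122  1314.25757914] 357.81166636669275 0.009473130336158077
{'time': 0.1, 'qpos': array([-1.23432065e+00,  3.79374876e-01,  1.73470385e+00, -3.05497171e-05,
        1.02848505e+00, -3.32801337e-02]), 'dq': array([ 0.00079549, -0.00223603, -0.00156751, -0.00051822,  0.00190838,
        0.00074708]), 'tau': array([ 6.96429088e-04, -7.65034175e+01, -4.35292375e+01,  6.52263220e-02,
        3.97646846e-02, -3.85094631e-05]), 'tcp_pos': array([ 252.86292194, -652.37628175,  224.34990234]), 'tool_rot': array([ 9.82957136e-01,  1.83834256e-01, -8.62575853e-05, -4.78016176e-04]), 'force': array([-0.54845789, -0.67087514, -0.09631088]), 'ft_torque': array([ 0.02425998, -0.0059658 ,  0.05370043]), 'finger_force': 0.0, 'gripper_width': 1.0034182078044613} 11.0
```

View pics/scene0.png

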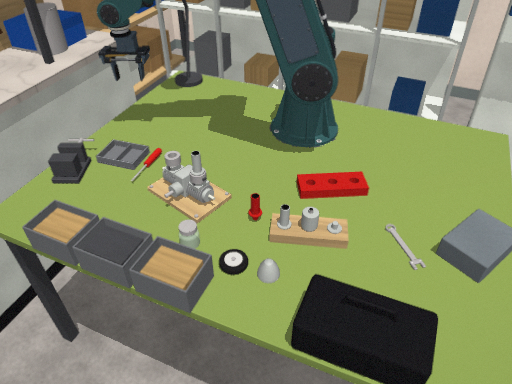

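View pics/top0.png

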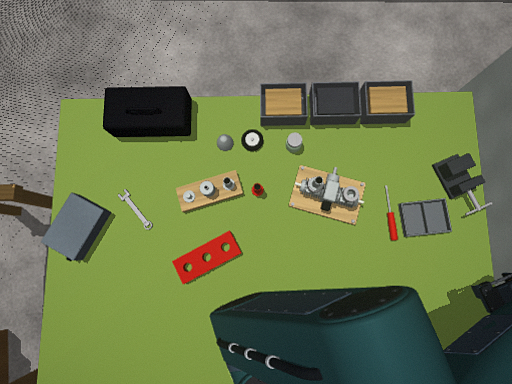

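The scene view shows the plywood rack at (310,230), with the bare tube in its left hole (285,215), the silencer at (310,218) and the plug at (335,228). The engine is at (188,185), with the finished stack at (197,162) and the open collar at (173,162).

Candidates for the stack:
- Tube at (285,215), top view (228,183): bare aluminium and in the plywood rack, so this one fits.
- Red lookalike at (255,207), top view (258,189): wrong colour, and it stands on the table.
- Stack on the engine at (197,162): already fixed.

There is also a red rack at (332,184), which is not the one meant. I'll confirm with an enlarged crop.

Run:
```python
import cv2,numpy as np
t=cv2.imread("pics/top0.png");s=cv2.imread("pics/scene0.png")
a=cv2.resize(t[155:225,170:270],None,fx=4,fy=4,interpolation=2);b=cv2.resize(t[155:225,280:380],None,fx=4,fy=4,interpolation=2)
c=cv2.resize(s[195:255,265:355][:, :],(400,267),interpolation=2);d=cv2.resize(s[145:219,140:251],(400,267),interpolation=2)
cv2.imwrite("pics/crop1.png",np.vstack([np.hstack([a,b]),np.hstack([c,d])]))
```

```text
(no output)
```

View pics/crop1.png

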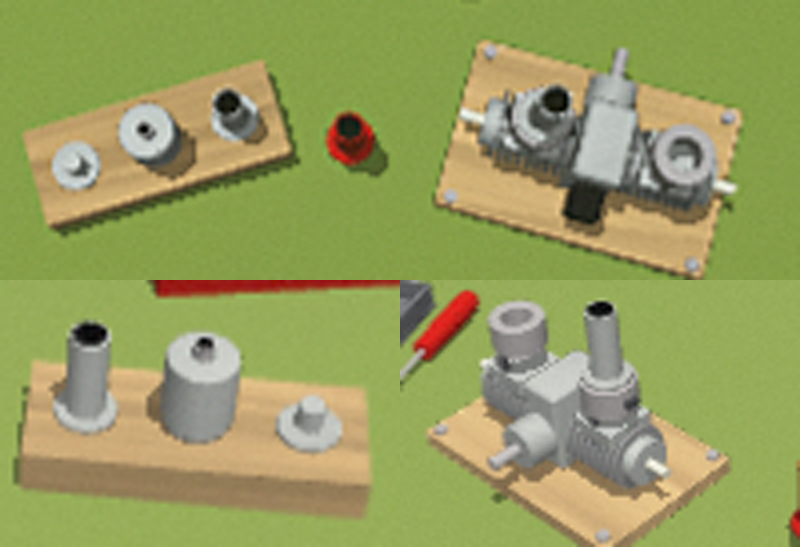

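The crop confirms it: a bare tube with a dark bore stands in the plywood rack (top ≈ (227,180), scene ≈ (285,207)). The open ring collar is at top ≈ (351,193), scene ≈ (173,155).

Run:
```python
from h import *
T=cv2.imread("pics/top0.png");S=cv2.imread("pics/scene0.png")
def dark(im,uv,r=9,th=70):
    x,y=map(int,np.round(uv)); w=im[y-r:y+r+1,x-r:x+r+1].max(2).astype(np.uint8)
    n,l,st,c=cv2.connectedComponentsWithStats((w<th).astype(np.uint8)); 
    i=min(range(1,n),key=lambda i:np.linalg.norm(c[i]-r)-(st[i,4]>8)*5); return c[i]+[x-r,y-r],st[i,4]
pt,ps=P("top"),P("scene")
for n,a,b,z,dk in(("stack",(227.2,180.5),(285.2,206.9),105,1),("fin",(318.7,180),(195.5,152.8),199.5,1),("collar",(351,193.2),(172.7,155.5),138,0)):
    if dk: (a,na),(b,nb)=dark(T,a,6),dark(S,b,6); print(a,na,b,nb)
    o1,d1=ray(pt,a);o2,d2=ray(ps,b)
    k=np.linalg.lstsq(np.c_[d1,-d2],o2-o1,rcond=None)[0]; X=(o1+k[0]*d1+o2+k[1]*d2)/2
    print(n,plane(pt,a,z).round(1),plane(ps,b,z).round(1),"tri",X.round(1))
# rack corners from top crop, z=34
for u in((25,133),(265,62),(293,152),(52,225)): print(plane(pt,(170+u[0]/4,155+u[1]/4),34).round(1))
p=P("wrist"); s=monitor.sense(); print("wristcam",(-p[2].T@p[3]).round(1), p[2].round(2),p[0][0,0],s["tcp_pos"],s["tool_rot"])
from scipy.spatial.transform import Rotation as R
print(R.from_quat(s["tool_rot"]).as_matrix().round(3))
```

```text
[226.64 180.24] 25 [284.84615385 206.65384615] 26
stack [596.9 132.8 105. ] [595.8 133.7 105. ] tri [596.6 133.3 105.5]
[318.5483871  179.58064516] 31 [195.08695652 152.56521739] 23
fin [ 576.  -167.8  199.5] [ 574.8 -168.1  199.5] tri [ 575.8 -167.6  200.3]
collar [ 540.5 -282.6  138. ] [ 544.7 -276.8  138. ] tri [ 540.4 -282.1  134. ]
[583.9 324.1  34. ]
[646.7 104.8  34. ]
[562.8  79.6  34. ]
[499.2 297.5  34. ]
wristcam [ 322.5 -626.6  383.5] [[ 0.36 -0.93 -0.  ]
 [-0.9  -0.35  0.26]
 [-0.24 -0.09 -0.97]] 336.85381222176875 [ 252.86292194 -652.37628175  224.34990234] [ 9.82957136e-01  1.83834256e-01 -8.62575853e-05 -4.78016176e-04]
[[ 0.932  0.361 -0.   ]
 [ 0.361 -0.932  0.001]
 [ 0.    -0.001 -1.   ]]
```

The stack triangulates to (596.6, 133.3), top at 105.5 against the expected 105. The collar-to-finished-stack distance is 119.7 mm (expected 120) and the rack's long side is 228 mm (expected 230). I'll close the fingers across the rack (tool y at about 16°) and grip about 4 mm above centre, which keeps the tips off the flange. First I turn, then travel.

Call:
{"method": "carry_out", "body": {"plan": [[100, [0, 0, -1], -10.6], [100, [0, 0, 0], -10.6], [100, [0, 0, 0], -10.6], [100, [0, 0, 0], -10.6], [100, [0, 0, 0], -10.6], [100, [0, 0, 0], -10.6], [100, [0, 0, 0], -10.6], [100, [0, 0, 0], -10.6], [100, [1, 0.83, 0], 0], [100, [1, 0.83, 0], 0]], "force": 25}}

```text
time: 1.35
tcp_pos: [284.4, -580.3, 254.4]
tool_rot: [0.602, 0.798, 0.0, -0.0]
force: [0.7, -0.6, -0.2]
gripper_width: 1.004
finger_force: 0.0
```

Call:
{"method": "carry_out", "body": {"plan": [[100, [1, 0.83, 0], 0], [100, [1, 0.83, 0], 0], [100, [1, 0.83, 0], 0], [100, [1, 0.83, 0], 0], [100, [1, 0.83, 0], 0], [100, [1, 0.83, 0], 0], [100, [1, 0.83, 0], 0], [100, [1, 0.83, 0], 0], [100, [1, 0.83, 0], 0], [100, [1, 0.83, 0], 0]]}}

```text
time: 2.6
tcp_pos: [441.3, -223.1, 254.8]
tool_rot: [0.602, 0.799, -0.0, -0.0]
force: [-0.6, -0.4, -0.9]
gripper_width: 0.999
finger_force: 0.0
```

Call:
{"method": "carry_out", "body": {"plan": [[100, [1, 0.83, 0], 0], [100, [1, 0.83, 0], 0], [100, [1, 0.83, 0], 0], [100, [1, 0.83, 0], 0], [100, [1, 0.83, 0], 0], [100, [1, 0.83, 0], 0], [100, [0, 0, 0], 0], [100, [0, 0, 0], 0], [100, [0, 0, 0], 0], [100, [0, 0, 0], 0]]}}

```text
time: 3.85
tcp_pos: [534.9, -10.8, 255.0]
tool_rot: [0.602, 0.798, -0.0, 0.0]
force: [-0.2, -0.4, -1.0]
gripper_width: 1.0
finger_force: 0.0
```

Call:
{"method": "carry_out", "body": {"plan": [[100, [1, 0.83, 0], 0], [100, [1, 0.83, 0], 0], [100, [1, 0.83, 0], 0], [100, [1, 0.8, 0], 0], [100, [0, 0, 0], 0], [100, [0, 0, 0], 0], [100, [0, 0, 0], 0], [100, [0, 0, 0], 0], [100, [0, 0, 0], 0], [100, [0, 0, 0], 0]]}}

```text
time: 5.1
tcp_pos: [596.9, 132.2, 255.0]
tool_rot: [0.602, 0.798, 0.0, 0.0]
force: [-0.2, -0.3, -0.2]
gripper_width: 1.001
finger_force: 0.0
```

Run:
```python
from h import *
p=P("wrist");s=monitor.sense();im=vision.capture("wrist");cv2.imwrite("pics/w1.png",im);np.save("w1.npy",np.array(p,dtype=object),allow_pickle=True)
print(s["tcp_pos"],s["qpos"],proj(p,[596.5,133.2,105]),proj(p,[596.5,133.2,39]))
```

```text
[596.9497169  132.21590247 254.99486374] [ 1.79847699e-01  2.06914588e-01  1.90066077e+00  5.32954714e-06
  1.03394644e+00 -9.89081256e-02] [249.17063446 177.74969834] [249.31255383 164.56755003]
```

View pics/w1.png

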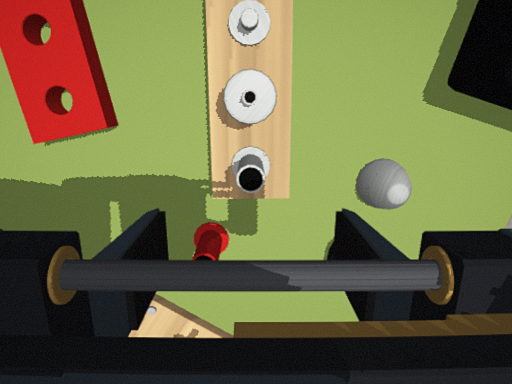

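The wrist view shows the bare tube's bore at (250,178); my estimate projects to (249,178), so the position agrees. The rack runs vertically in the picture, so the fingers will close across it. Descending to TCP z ≈ 53.5 and closing.

Call:
{"method": "carry_out", "body": {"plan": [[100, [0.04, 0, 1], 0], [100, [0, 0, 1], 0], [100, [0, 0, 1], 0], [100, [0, 0, 1], 0], [100, [0, 0, 1], 0], [100, [0, 0, 1], 0], [100, [0, 0, 0.4], 0], [100, [0, 0, 0.32], 0], [100, [0, 0, 0], 0], [100, [0, 0, 0], 0]]}}

```text
time: 6.4
tcp_pos: [597.1, 133.7, 54.2]
tool_rot: [0.602, 0.799, 0.0, 0.0]
force: [0.1, -0.2, 0.8]
gripper_width: 0.995
finger_force: 0.0
```

Call:
{"method": "carry_out", "body": {"plan": [[20, [0, 0, 0], 0], [20, [0, 0, 0], 0], [20, [0, 0, 0], 0], [10, [0, 0, 0], 0], [10, [0, 0, 0], 0], [0, [0, 0, 0], 0], [0, [0, 0, 0], 0], [0, [0, 0, 0], 0], [0, [0, 0, 0], 0], [0, [0, 0, 0], 0]], "force": 35}}

```text
time: 7.65
tcp_pos: [596.7, 133.6, 53.3]
tool_rot: [0.602, 0.799, 0.0, 0.0]
force: [0.9, 0.7, -0.7]
gripper_width: 0.298
finger_force: 35.0
```

Grip holds: 0.298 × 91 = 27 mm at 35 N. Lifting clear of everything, then travelling past the collar so the wrist camera can see it.

Call:
{"method": "carry_out", "body": {"plan": [[0, [0, 0, -0.3], 0], [0, [0, 0, -0.7], 0], [0, [0, 0, -1], 0], [0, [0, 0, -1], 0], [0, [0, 0, -1], 0], [0, [0, 0, -1], 0], [0, [0, 0, -1], 0], [0, [0, 0, -1], 0], [0, [0, 0, -0.3], 0], [0, [0, 0, 0], 0]]}}

```text
time: 8.9
tcp_pos: [596.6, 133.6, 272.9]
tool_rot: [0.602, 0.799, 0.0, 0.0]
force: [0.5, 0.1, -2.0]
gripper_width: 0.297
finger_force: 35.0
```

Call:
{"method": "carry_out", "body": {"plan": [[0, [-0.5, -0.2, 0], 0], [0, [-1, -0.35, 0], 0], [0, [-1, -0.35, 0], 0], [0, [-1, -0.35, 0], 0], [0, [-1, -0.35, 0], 0], [0, [-1, -0.35, 0], 0], [0, [-1, -0.35, 0], 0], [0, [-1, -0.35, 0], 0], [0, [-1, -0.35, 0], 0], [0, [-1, -0.35, 0], 0]]}}

```text
time: 10.15
tcp_pos: [577.4, -169.7, 271.1]
tool_rot: [0.602, 0.798, -0.0, -0.001]
force: [-0.0, 0.6, -1.9]
gripper_width: 0.303
finger_force: 35.0
```

Call:
{"method": "carry_out", "body": {"plan": [[0, [-1, -0.35, 0], 0], [0, [-1, -0.4, 0], 0], [0, [-1, -0.4, 0], 0], [0, [-1, -0.4, 0], 0], [0, [-1, -0.4, 0], 0], [0, [-1, -0.3, 0], 0], [0, [0, 0, 0], 0], [0, [0, 0, 0], 0], [0, [0, 0, 0], 0], [0, [0, 0, 0], 0]]}}

```text
time: 11.4
tcp_pos: [563.2, -359.1, 272.3]
tool_rot: [0.602, 0.799, 0.0, -0.0]
force: [0.0, -0.4, -1.6]
gripper_width: 0.306
finger_force: 35.0
```

Run:
```python
from h import *
p=P("wrist");s=monitor.sense();im=vision.capture("wrist");cv2.imwrite("pics/w2.png",im)
import pickle;pickle.dump(p,open("w2.pkl","wb"))
print(s["tcp_pos"],s["force"],s["gripper_width"],proj(p,[540.5,-282.5,138]),proj(p,[575.6,-167.8,199.5]),proj(p,s["tcp_pos"]-[0,0,43]))
cv2.imwrite("pics/top2.png",vision.capture("top"));cv2.imwrite("pics/scene2.png",vision.capture("scene"))
```

```text
[ 563.2398203  -359.13253484  272.29569009] [ 0.03663017 -0.3990084  -1.6384287 ] 0.30615376417210016 [248.30105604  90.26665562] [356.2542421  -84.23186609] [249.02710793 217.35252049]
```

View pics/w2.png

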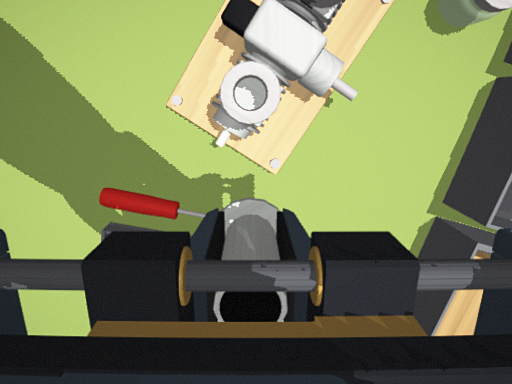

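The wrist view shows the collar ring at about (250,92), where I predicted (248,90). The stack hangs straight between the fingers. I'll refine the ring centre by contour.

Run:
```python
from h import *
import pickle;p=pickle.load(open("w2.pkl","rb"))
im=cv2.imread("pics/w2.png");x0,y0=205,50;c=im[y0:y0+85,x0:x0+90]
g=cv2.cvtColor(c,cv2.COLOR_BGR2GRAY)
big=cv2.resize(c,None,fx=6,fy=6,interpolation=2)
# expected rim circles at predicted centre
for C,col in(((540.5,-282.5),(0,0,255)),):
  for r in(14.5,26):
    q=[(proj(p,[C[0]+r*np.cos(a),C[1]+r*np.sin(a),138])-[x0,y0]+.5)*6-.5 for a in np.linspace(0,6.28,40)]
    for u in q: cv2.circle(big,tuple(np.int32(u)),1,col,-1)
cv2.imwrite("pics/ring.png",big)
for th in(150,170,185,200,215):
  m=(g<th).astype(np.uint8)
  cs,_=cv2.findContours(m,cv2.RETR_LIST,cv2.CHAIN_APPROX_NONE)
  for k in cs:
    if len(k)>=30 and cv2.contourArea(k)>400:
      e=cv2.fitEllipse(k);ce=np.array(e[0])+[x0,y0]; 
      if np.linalg.norm(ce-[250,91])<8: print(th,ce.round(1),np.round(e[1],1),plane(p,ce,138).round(1))
```

```text
170 [250.   92.5] [33.9 35.2] [ 542.4 -283.9  138. ]
185 [250.   92.5] [34.2 35.4] [ 542.3 -283.8  138. ]
200 [250.   92.5] [34.4 35.6] [ 542.4 -283.8  138. ]
215 [250.   92.3] [34.7 36.1] [ 542.3 -283.7  138. ]
```

View pics/ring.png

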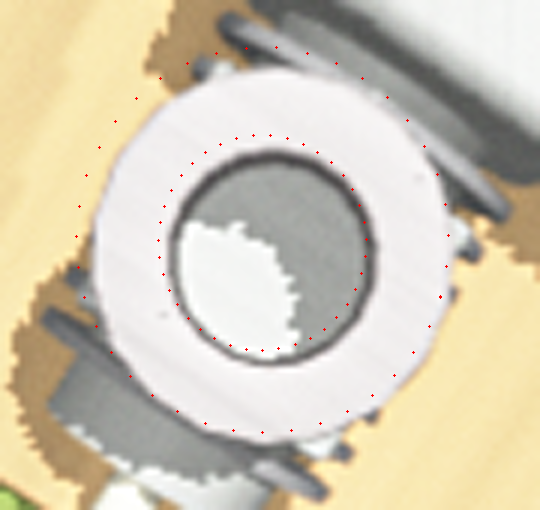

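Contour centre: (542.4, −283.9), 120.7 mm from the finished stack (should be 120), with the top view giving (540.5, −282.6). I'll go to (542, −283.6) and lower until the tip is just above the rim.

Call:
{"method": "carry_out", "body": {"plan": [[0, [0.62, 0.01, 0], 0], [0, [1, 0, 0], 0], [0, [1, 0, 0], 0], [0, [0, 0, 0], 0], [0, [0, 0, 1], 0], [0, [0, 0, 1], 0], [0, [0, 0, 0.65], 0], [0, [0, 0, 0], 0], [0, [0, 0, 0], 0], [0, [0, 0, 0], 0]]}}

```text
time: 12.8
tcp_pos: [542.4, -284.4, 194.0]
tool_rot: [0.602, 0.799, 0.0, 0.001]
force: [0.3, -0.3, -1.4]
gripper_width: 0.3
finger_force: 35.0
```

Run:
```python
from h import *
s=monitor.sense();p=P("wrist");im=vision.capture("wrist");sc=vision.capture("scene")
print(s["tcp_pos"],s["force"],proj(p,[542,-283.6,138]))
a=cv2.resize(im[100:250,160:340],(480,400),interpolation=2);b=cv2.resize(sc[120:210,140:212],(320,400),interpolation=2)
cv2.imwrite("pics/c3.png",np.hstack([a,b]))
```

```text
[ 542.37536262 -284.4287647   193.98893641] [ 0.33058507 -0.32515277 -1.44908922] [248.75651387 209.4658119 ]
```

View pics/c3.png

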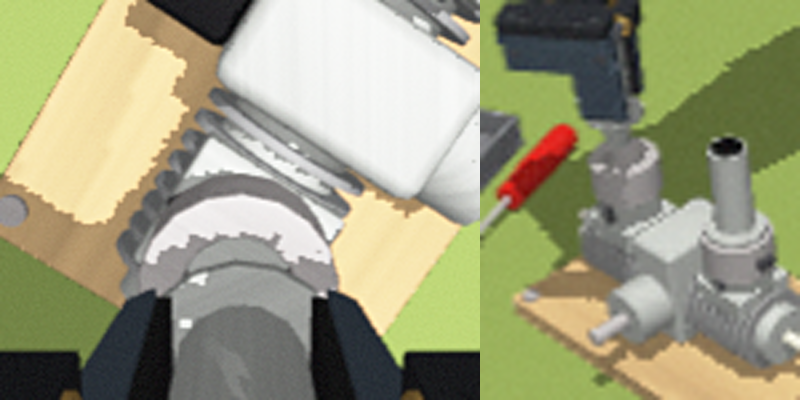

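The stack's foot sits just over the collar, concentric in both views (wrist crop: flange mid ≈ 242 px, ring mid ≈ 239 px). Now I insert gently and watch the force.

Call:
{"method": "carry_out", "body": {"plan": [[0, [0, 0, 0.15], 0], [0, [0, 0, 0.15], 0], [0, [0, 0, 0.15], 0], [0, [0, 0, 0.1], 0], [0, [0, 0, 0.1], 0], [0, [0, 0, 0.05], 0], [0, [0, 0, 0], 0], [0, [0, 0, 0], 0], [0, [0, 0, 0], 0], [0, [0, 0, 0], 0]]}}

```text
time: 14.15
tcp_pos: [541.9, -284.1, 171.9]
tool_rot: [0.602, 0.799, 0.0, 0.0]
force: [-0.3, 0.5, -1.3]
gripper_width: 0.297
finger_force: 35.0
```

Call:
{"method": "carry_out", "body": {"plan": [[0, [0, 0, 0.1], 0], [0, [0, 0, 0.1], 0], [0, [0, 0, 0.1], 0], [0, [0, 0, 0.05], 0], [0, [0, 0, 0], 0], [0, [0, 0, 0], 0], [0, [0, 0, 0], 0], [0, [0, 0, 0], 0], [0, [0, 0, 0], 0], [0, [0, 0, 0], 0]]}}

```text
time: 15.4
tcp_pos: [541.8, -284.1, 161.3]
tool_rot: [0.602, 0.799, -0.0, -0.0]
force: [0.5, -0.5, -1.3]
gripper_width: 0.304
finger_force: 35.0
```

Run:
```python
from h import *
import time
for _ in range(3):
    s=monitor.sense();print(s["tcp_pos"].round(2),s["force"].round(2),s["ft_torque"].round(3)); vision.camera_params("top")
```

```text
[ 541.81 -284.08  161.33] [ 0.46 -0.55 -1.29] [ 0.004 -0.157 -0.034]
[ 541.81 -284.08  161.33] [ 0.46 -0.55 -1.29] [ 0.004 -0.157 -0.034]
[ 541.81 -284.08  161.33] [ 0.46 -0.55 -1.29] [ 0.004 -0.157 -0.034]
```

Call:
{"method": "carry_out", "body": {"plan": [[0, [0, 0, 0.04], 0], [0, [0, 0, 0.03], 0], [0, [0, 0, 0.03], 0], [0, [0, 0, 0.03], 0], [0, [0, 0, 0.03], 0], [0, [0, 0, 0.03], 0], [0, [0, 0, 0], 0], [0, [0, 0, 0], 0], [0, [0, 0, 0], 0], [0, [0, 0, 0], 0]]}}

```text
time: 16.65
tcp_pos: [541.9, -284.1, 155.7]
tool_rot: [0.602, 0.799, 0.0, 0.0]
force: [-1.9, -0.2, 3.7]
gripper_width: 0.298
finger_force: 35.0
```

Seated: about 5 N net at ~1.6 mm of sink, which matches the spring. Continuing slowly.

Call:
{"method": "carry_out", "body": {"plan": [[0, [0, 0, 0.03], 0], [0, [0, 0, 0.03], 0], [0, [0, 0, 0.03], 0], [0, [0, 0, 0.03], 0], [0, [0, 0, 0.03], 0], [0, [0, 0, 0.03], 0], [0, [0, 0, 0], 0], [0, [0, 0, 0], 0], [0, [0, 0, 0], 0], [0, [0, 0, 0], 0]]}}

```text
time: 17.9
tcp_pos: [541.9, -284.1, 150.4]
tool_rot: [0.602, 0.799, -0.0, 0.0]
force: [-3.3, 1.1, 7.5]
gripper_width: 0.301
finger_force: 35.0
```

Run:
```python
from h import *
F=[]
for _ in range(4):
    s=monitor.sense();F.append(np.r_[s["tcp_pos"],s["force"],s["ft_torque"]]);vision.capture("wrist")
print(np.array(F).round(2))
```

```text
[[ 5.4188e+02 -2.8411e+02  1.5038e+02 -3.2800e+00  1.1100e+00  7.5100e+00
   2.0000e-01  4.1000e-01 -2.0000e-02]
 [ 5.4190e+02 -2.8414e+02  1.5039e+02 -3.0200e+00  1.0300e+00  6.9700e+00
   2.6000e-01  4.6000e-01  0.0000e+00]
 [ 5.4190e+02 -2.8413e+02  1.5037e+02 -3.1600e+00 -3.0000e-02  7.4800e+00
   1.6000e-01  4.1000e-01 -1.0000e-02]
 [ 5.4192e+02 -2.8415e+02  1.5042e+02 -2.7100e+00  1.8000e+00  7.3200e+00
   1.9000e-01  4.1000e-01 -3.0000e-02]]
```

Net push is about 8.7 N, with a small side load of −3 N in x. I'll ease sideways about 1 mm to relieve it and sink the last ~2 mm.

Call:
{"method": "carry_out", "body": {"plan": [[0, [0.01, -0.015, 0], 0], [0, [0.01, -0.015, 0], 0], [0, [0, 0, 0.02], 0], [0, [0, 0, 0.02], 0], [0, [0, 0, 0.02], 0], [0, [0, 0, 0], 0], [0, [0, 0, 0], 0], [0, [0, 0, 0], 0], [0, [0, 0, 0], 0], [0, [0, 0, 0], 0]]}}

```text
time: 19.35
tcp_pos: [541.7, -284.1, 149.1]
tool_rot: [0.602, 0.799, 0.0, 0.001]
force: [1.4, 0.7, 8.2]
gripper_width: 0.303
finger_force: 35.0
```

Run:
```python
from h import *
F=[]
for i in range(6):
    s=monitor.sense();F.append(np.r_[s["tcp_pos"],s["force"],s["ft_torque"]]);im=vision.capture("wrist" if i else "scene")
    if not i: cv2.imwrite("pics/fin.png",cv2.resize(im[110:210,130:230],(600,600),interpolation=2))
print(np.mean(F,0).round(2),np.std(F,0).round(2))
```

```text
[ 5.4173e+02 -2.8409e+02  1.4907e+02  1.4700e+00  8.8000e-01  7.7400e+00
  1.9000e-01 -3.1000e-01  1.0000e-02] [0.01 0.01 0.01 0.56 0.42 0.76 0.03 0.02 0.04]
```

View pics/fin.png

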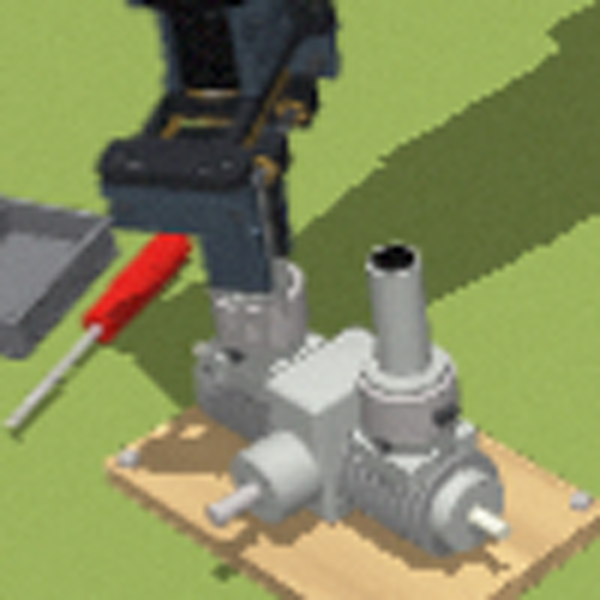

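The picture shows the stack seated square, the gripper clear of the finished stack, and the collar nearly level. Net push is about 9.1 N, and the side load has dropped to +1.5 N. One last ~1.2 mm.

Call:
{"method": "carry_out", "body": {"plan": [[0, [0, 0.005, 0.02], 0], [0, [0, 0, 0.02], 0], [0, [0, 0, 0], 0], [0, [0, 0, 0], 0], [0, [0, 0, 0], 0], [0, [0, 0, 0], 0], [0, [0, 0, 0], 0], [0, [0, 0, 0], 0], [0, [0, 0, 0], 0], [0, [0, 0, 0], 0]]}}

```text
time: 20.9
tcp_pos: [541.8, -284.1, 147.9]
tool_rot: [0.602, 0.799, 0.0, 0.001]
force: [0.5, -0.1, 7.9]
gripper_width: 0.303
finger_force: 35.0
```

Run:
```python
from h import *
F=[]
for i in range(8):
    s=monitor.sense();F.append(np.r_[s["tcp_pos"],s["force"],s["ft_torque"],s["gripper_width"]]);vision.capture("wrist")
print(np.mean(F,0).round(2),np.std(F,0).round(2),s["time"])
```

```text
[ 5.4178e+02 -2.8408e+02  1.4788e+02  5.4000e-01  4.9000e-01  8.5100e+00
  1.4000e-01 -1.2000e-01  2.0000e-02  3.0000e-01] [0.01 0.01 0.01 0.39 0.37 0.36 0.03 0.02 0.03 0.  ] 21.25
```

Net push is 8.5 + 1.4 (stack weight) ≈ 9.9 N, the sink is about 9.5 mm, and the side force is about 0.5 N. Handing in.

```bash
python3 -c "
from cell import workorder
print(workorder.finish_job())"
```

```text
the job is handed in; nothing more can be done
None
```

The job is handed in: the bare aluminium stack is seated square in the open collar, still gripped and pressed down with about 10 N, and the collar has sunk about 9.5 mm, level with the finished one.

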